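# Clear the pot off the bracket shelf and lay the kitchen tools in its compartments

### The arm

A 6-joint arm with a two-finger parallel gripper is mounted at the origin on the work surface. World frame = base frame: x ahead of the robot, y to its left, z up, the work surface at z = 0. Lengths are in m, angles in rad, forces in N, time in s.
With the tool pointing down it reaches from about 0.35 to 0.925 m from the base axis. Payload 6.4 kg.
Tool frame: the origin (TCP) lies on the front face of the gripper's body, between the roots of the fingers; the fingertips stand 73 mm ahead of it and the grasp point (between the pads) lies 54 mm ahead of it; z points along the fingers, y is the line along which they close (so a half turn about z gives the same grasp; the last joint's range is limited). The gripper opens to 85 mm and grips with 20 to 120 N. Pads are 22 mm wide; open, the fingers measure 114 mm over their backs; the gripper's body (76 mm by 85 mm) begins 54 mm behind the grasp point. The pads swing forward as they close: fully open they stand 13 mm farther back than shut.
Start: joints at [-1.463, 0.245, 1.558, -0, 1.339, -0.174], TCP at [0.181, -0.624, 0.304] pointing down, gripper open.
Joint ranges: [-3.13, 3.13], [-1.02, 2.26], [0.13, 2.54], [-0.95, 4.09], [0.21, 2.88], [-2.74, 2.74]. Speed limits (rad/s): [2.57, 2.57, 3.14, 3.14, 3.14, 3.14].

### API

Orientations are given as a unit quaternion [x, y, z, w].
In Python, from workcell import sensors, viewer, order gives the robot as it stands. The module is installed in compiled form; this text tells all that it offers.
- The arm moves only by the shell command python3 -m crank 'ROWS'. ROWS is JSON, a list of rows, each a list of 7 numbers: the shift along the tool's x, y, z in cm, then the turn, a rotation vector about the tool's x, y, z in rad, then the opening, from 0 (shut) to 1 (fully open). In form: [[tx, ty, tz, rx, ry, rz, gripper], ...]. A call has 1 to 10 rows; each row is the pose to reach, as a shift and turn from the pose commanded when the call began, along the tool's axes at that moment; what a row does not reach only later rows make up. A row lasts 1/8 s, in which the tool goes at most 62.5 mm and 10.7 degrees, less where a joint would pass 70% of its speed; a pose out of reach is approached as far as the arm can. A call with a gripper value outside its range is refused whole. The fingers move at their own pace and stop on an object; the grip force is fixed at half the most. Time passes only in rows, so rows that repeat a pose let the fingers close. It gives the time, the measured TCP pose, the force, the opening and the grip force at its end, in the units of the state.
- sensors.read_state(): the state, without advancing time (a new reading comes with each control period).
- viewer.capture(name): name is "side" or "top"; returns a dict with "image" (400x640x3 uint8, red, green, blue), "camera_matrix" (3x3 intrinsics, pixels), "dist" ([k1, k2, p1, p2, k3] as OpenCV has them; the pictures are not rectified), "R" (3x3) and "t" (3): a world point X has camera coordinates R X + t. Camera axes: x right, y down, z forward; pixel columns grow to the right and rows downward; lengths in m; the calibration is good to about 2 mm. A picture is of the moment at which its call begins. There is no depth.
- order.hand_in(): hands the job in; it is judged then, once.
The state is a dict: "time_s": time; "joint_pos": joint angles; "joint_vel": joint speeds; "effort": joint torques, N m; "tcp_pos": TCP position; "ee_rot": TCP orientation; "force": force on the tool from outside, world axes, zero at the start; "moment": the same for the moment, N m; "gripper_width": finger opening in m; "grasp_force": force on a finger pad.
Only numpy, scipy, OpenCV 4.12 (cv2) and the standard library are available. Lean on these libraries where they do the work, as an engineer would, in place of code of your own. Each camera call takes 0.05 s, during which the arm holds its last target. There are 200 camera calls.

### The job

First lift the enamel pot by its handle off the black shelf and set it down gently, upright and wholly on the round cork mat. Then lay every loose kitchen tool that is out (turner, spoon, spatula, fork, paddle) flat on the cleared shelf, one to a compartment between the dividers, its head towards the brass end. Leave the other things standing where they are.

Things in the scene. Friction and masses are not known exactly. Their poses are not given: they have to be found in the camera images.
- shelf: Low black steel shelf, fixed, 227 mm (its x) by 288 mm (y). Origin: centre of its underside, on the worktop. Flat deck 36 mm up. x points to the brass end wall (x = +109.5 mm; black one at -109.5; both 14 mm high). Five open-topped compartments run along x, 211 x 52 mm inside, centred on y = -112, -56, 0, 56, 112 mm (points shelf_row0 to 4). Brass end to the robot's left.
- shelf_row0 (a point): Centre of compartment 0 at the level of the deck (shelf x = 0, y = -112, z = 36 mm); axes as the shelf's. The dividers between compartments are 4 mm thick, 14 mm high, and stand only near both ends (|x| 58.5 to 105.5 mm): the middle of the deck is clear for fingers.
- shelf_row1 (a point): Centre of compartment 1 at the level of the deck (shelf x = 0, y = -56, z = 36 mm); axes as the shelf's.
- shelf_row2 (a point): Centre of compartment 2 at the level of the deck (shelf x = 0, y = 0, z = 36 mm); axes as the shelf's.
- shelf_row3 (a point): Centre of compartment 3 at the level of the deck (shelf x = 0, y = 56, z = 36 mm); axes as the shelf's.
- shelf_row4 (a point): Centre of compartment 4 at the level of the deck (shelf x = 0, y = 112, z = 36 mm); axes as the shelf's.
- pot: Cream enamel pot, fixed blue lid 93 mm across, 88 mm high, about 0.45 kg, with an arched handle; at first on the middle of the shelf's deck. Origin: centre of its underside. Grip: level bamboo bar along the pot's y, 14 mm wide (x), 16 mm high, centred on the pot's axis 140 mm above the origin, 66 mm long between its two posts, 44 mm free beneath it.
- mat: Round cork mat, fixed, 150 mm across, 6 mm thick. Origin: centre of its underside. It lies to the left or to the right of the shelf.
- turner: Slotted turner: black handle, steel blade. Handle: a bar 22 mm wide and 18 mm high, from x = -88 to +18; head: from x = +18 to +88, 44 mm wide, 5 mm thick. Total length 176 mm, lies flat. Origin: midway along its length, at its underside; x runs along it from handle to head, z up. Balance point between x = -15 and 0 mm. About 0.11 kg. May be absent.
- turner_head (a point): Middle of the head of the turner, at x = +60, z = +5 mm of the turner; axes as the turner's. Absent with it.
- spoon: Pale wooden spoon with a round, flat bowl. Handle: a bar 22 mm wide and 18 mm high, from x = -88 to +18; head: from x = +18 to +88, a disc 44 mm across, 10 mm thick, on a 22 mm neck. Total length 176 mm, lies flat. Origin: midway along its length, at its underside; x runs along it from handle to head, z up. Balance point between x = -15 and 0 mm. About 0.11 kg. May be absent.
- spoon_head (a point): Middle of the head of the spoon, at x = +60, z = +5 mm of the spoon; axes as the spoon's. Absent with it.
- spatula: Spatula: metal-grey handle, red blade. Handle: a bar 22 mm wide and 18 mm high, from x = -88 to +18; head: from x = +18 to +88, 42 mm wide, 9 mm thick. Total length 176 mm, lies flat. Origin: midway along its length, at its underside; x runs along it from handle to head, z up. Balance point between x = -15 and 0 mm. About 0.11 kg. May be absent.
- spatula_head (a point): Middle of the head of the spatula, at x = +60, z = +5 mm of the spatula; axes as the spatula's. Absent with it.
- fork: Green three-pronged serving fork. Handle: a bar 22 mm wide and 18 mm high, from x = -88 to +18; head: from x = +18 to +88, 40 mm wide, 10 mm thick. Total length 176 mm, lies flat. Origin: midway along its length, at its underside; x runs along it from handle to head, z up. Balance point between x = -15 and 0 mm. About 0.11 kg. May be absent.
- fork_head (a point): Middle of the head of the fork, at x = +60, z = +5 mm of the fork; axes as the fork's. Absent with it.
- paddle: Blue rice paddle with a rounded end. Handle: a bar 22 mm wide and 18 mm high, from x = -88 to +18; head: from x = +18 to +88, 44 mm wide, 8 mm thick. Total length 176 mm, lies flat. Origin: midway along its length, at its underside; x runs along it from handle to head, z up. Balance point between x = -15 and 0 mm. About 0.11 kg. May be absent.
- paddle_head (a point): Middle of the head of the paddle, at x = +60, z = +5 mm of the paddle; axes as the paddle's. Absent with it.
- spoon_rest: Bystander: green leaf-shaped ceramic spoon rest, about 150 by 84 mm, 10 mm high, loose. Origin: underside.
- jar: Bystander: closed yellow jar, 72 mm across, 100 mm high, loose. Origin: centre of its underside.
- timer: Bystander: chrome kitchen timer with a dial, 84 mm across, 55 mm high, loose. Origin: centre of its underside.
- separator: Bystander: clear plastic egg separator, 88 mm across with a 45 mm handle tab, 24 mm high, loose. Origin: under the middle of its cup.
There are look-alikes about, which are no part of the job. Of the things that look like the turner, take the one that is farthest from the robot's base at the start.

How it is judged:
By the outcome, as a careful person would: the job done as asked, in the order asked, and still so for the second after the job is handed in, with the robot touching nothing.
Of turner, spoon, spatula, fork, paddle only 3 to 5 are there at a start; the rules pass over those that are not, and their reading is None.
At some moment in a run one of turner, spoon, spatula, fork, paddle may be knocked a few centimetres aside while the robot is not near it.
It also fails if it takes over 210 s, if anything falls off the work surface, if the arm or the gripper's body presses on something with over 40 N, if the wrist force passes 120 N, or if a joint passes its speed limit or range.

## Working session

There is one attempt and no reset: what is moved stays moved. The work goes in short steps, Python scripts to look and compute and a shell command to move; the robot and the scene stay as the last step left them, time stands still between calls to the robot, and variables do not carry over. Pictures are saved under pics/ and viewed, at most 14 in all, crops included, and the job is handed in when it is done.

```bash
mkdir -p pics
cat > h.py <<'E'
import numpy as np, cv2
from workcell import sensors, viewer, order
def cap(n,f=None):
    c=viewer.capture(n)
    if f: cv2.imwrite('pics/'+f,c['image'][:,:,::-1])
    return c
def ray(c,uv):
    K=np.array(c['camera_matrix']);d=np.array(c['dist']);R=np.array(c['R']);t=np.array(c['t'])
    p=cv2.undistortPoints(np.array(uv,float).reshape(-1,1,2),K,d).reshape(-1,2)
    D=np.c_[p,np.ones(len(p))]@R
    return -R.T@t,D
def plane(c,uv,z):
    o,D=ray(c,uv); return o+D*((z-o[2])/D[:,2:3])
def proj(c,X):
    R=np.array(c['R']);t=np.array(c['t'])
    return cv2.projectPoints(np.array(X,float).reshape(-1,1,3),cv2.Rodrigues(R)[0],t,np.array(c['camera_matrix']),np.array(c['dist']))[0].reshape(-1,2)
E
python3 - <<'E'
from h import *
for n in('top','side'):
    c=cap(n,n+'0.png'); R=np.array(c['R']); print(n,(-R.T@c['t']).round(3),R[2].round(2),c['camera_matrix'][0][0],np.round(c['dist'],3))
s=sensors.read_state(); print(s['tcp_pos'],s['ee_rot'],s['gripper_width'],s['time_s'])
E
```

```text
top [0.339 0.014 1.261] [ 0.13  0.01 -0.99] 440.99418314935104 [-0.  0.  0.  0.  0.]
side [0.169 1.025 0.633] [ 0.26 -0.83 -0.49] 438.57375698389507 [0.033 0.    0.    0.    0.   ]
[ 0.18070991 -0.6239755   0.30288398] [ 9.90089442e-01  1.40435497e-01  3.27737284e-05 -8.75670938e-04] 0.08521158962769548 0.1
```

View pics/top0.png

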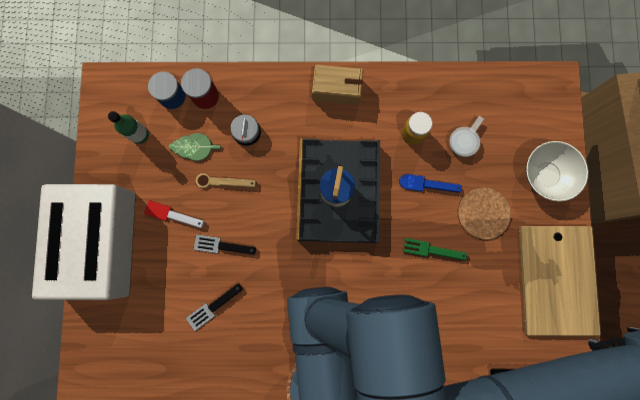

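View pics/side0.png

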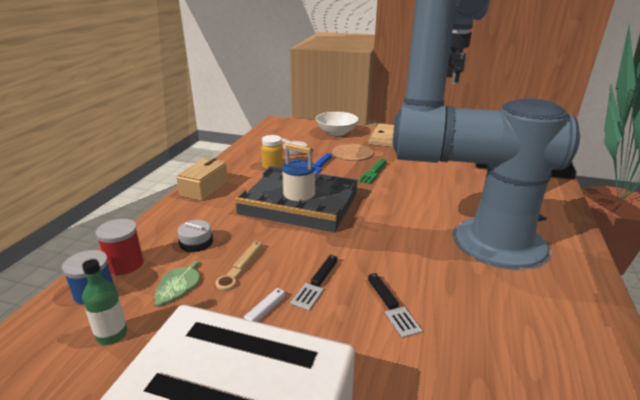

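The top view shows these candidates:
- **Turner look-alikes:** (225,245) and (215,307). The first is farther from the base, so I choose it.
- **Spoon:** (225,183).
- **Spatula:** (175,215).
- **Fork:** (435,250).
- **Paddle:** (430,185).
- **Pot:** (338,185), on the shelf.
- **Mat:** (484,213).

Next I'll check these choices in a close crop.

Run:
```python
from h import *
im=cv2.imread('pics/top0.png')
a=cv2.resize(im[160:340,140:270],None,fx=3,fy=3,interpolation=cv2.INTER_CUBIC)
b=cv2.resize(im[130:270,290:420],None,fx=3,fy=3,interpolation=cv2.INTER_CUBIC)
b=cv2.copyMakeBorder(b,0,a.shape[0]-b.shape[0],0,0,cv2.BORDER_CONSTANT)
cv2.imwrite('pics/crop0.png',np.hstack([a,b]))
c=cap('top')
for uv in [(225,245),(215,307),(225,183),(175,215),(435,250),(430,185),(484,213),(62,340),(580,62)]: print(uv,plane(c,[uv],0.01).round(3), c['image'][uv[1],uv[0]])
```

```text
(225, 245) [[0.396 0.297 0.01 ]] [17 17 18]
(215, 307) [[0.224 0.32  0.01 ]] [18 17 18]
(225, 183) [[0.575 0.303 0.01 ]] [176 145  94]
(175, 215) [[0.482 0.443 0.01 ]] [190 191 193]
(435, 250) [[ 0.384 -0.296  0.01 ]] [32 98 48]
(430, 185) [[ 0.57  -0.288  0.01 ]] [ 27  63 148]
(484, 213) [[ 0.489 -0.439  0.01 ]] [166 119  78]
(62, 340) [[0.133 0.741 0.01 ]] [134  79  47]
(580, 62) [[ 0.941 -0.744  0.01 ]] [80 82 73]
```

View pics/crop0.png

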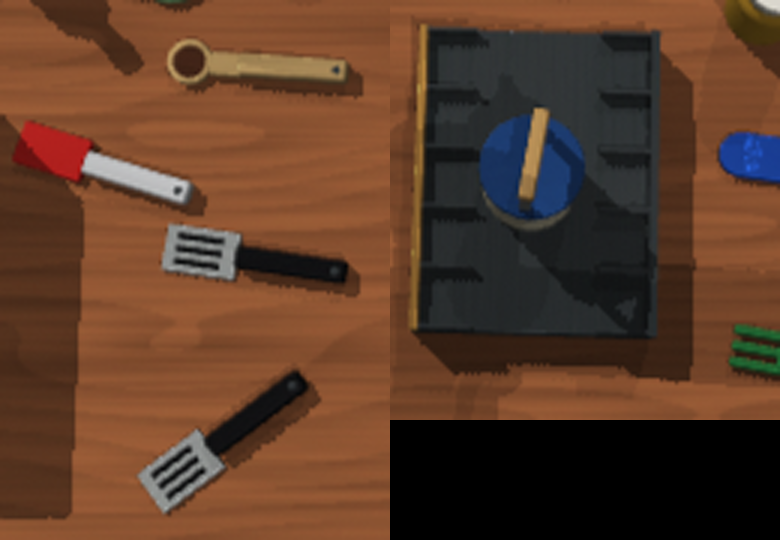

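The crop confirms the choices: the upper slotted turner (crop 255,260) is the far one, and the pot's bar lies nearly along world x at crop (533,155). Now I'll measure poses.

```bash
cat >> h.py <<'E'
def masks(im):
    r,g,b=[im[:,:,i].astype(int) for i in range(3)]; mx=im.max(2).astype(int); mn=im.min(2).astype(int)
    low=(mx-mn)<0.2*mx+6
    return {'turner':(low&((mx<45)|(mx>95))),'spatula':(low&(mx>95))|((r>120)&(g<50)&(b<50)),
     'spoon':(g>0.72*r)&(b<0.75*r)&(r>=g)&(r>70),'fork':(g>1.3*r)&(g>1.25*b),'paddle':(b>1.6*r)&(b>1.3*g)}
# region u0,v0,u1,v1
REG={'turner':(188,228,262,262),'spatula':(140,195,212,234),'spoon':(190,165,263,197),'fork':(396,232,474,268),'paddle':(392,168,468,200)}
def tool(c,n,z=0.0,reg=None):
    u0,v0,u1,v1=reg or REG[n]
    m=np.zeros(c['image'].shape[:2],np.uint8); m[v0:v1,u0:u1]=masks(c['image'])[n][v0:v1,u0:u1]
    m=cv2.morphologyEx(m,cv2.MORPH_CLOSE,np.ones((3,3)))
    k,l,st,_=cv2.connectedComponentsWithStats(m); i=1+st[1:,4].argmax()
    ys,xs=np.nonzero(l==i); P=plane(c,np.c_[xs,ys],z+0.010)[:,:2]
    ctr=P.mean(0); w,V=np.linalg.eigh(np.cov((P-ctr).T)); a=V[:,1]
    s=(P-ctr)@a; q=(P-ctr)@np.array([-a[1],a[0]])
    wid=lambda sel:np.ptp(q[sel])
    if wid(s<s.min()+.05)>wid(s>s.max()-.05): a=-a; s=-s; q=-q
    # axis from handle+all; refine with midline
    mid=(s.min()+s.max())/2
    qb=(q[(s>mid-.03)&(s<mid+.01)]); off=(qb.max()+qb.min())/2
    p=ctr+a*mid+np.array([-a[1],a[0]])*off
    return p, np.degrees(np.arctan2(a[1],a[0])), np.ptp(s), (np.ptp(q[s<mid]),np.ptp(q[s>mid])), len(s)
E
python3 - <<'E'
from h import *
c=cap('top'); im=c['image'].astype(int)
for n in REG:
    p,a,L,W,k=tool(c,n); print(n,p.round(3),round(a,1),'L',round(L,3),'W',np.round(W,3),k)
# bar
r,g,b=im[...,0],im[...,1],im[...,2]
m=np.zeros(r.shape,np.uint8); m[155:205,320:358]=((r>110)&(r>b+25)&(g>.6*r))[155:205,320:358]
ys,xs=np.nonzero(m); R=cv2.minAreaRect(np.c_[xs,ys].astype(np.float32)); B=cv2.boxPoints(R)
print('bar',R,plane(c,B,.184).round(4).tolist(), plane(c,[R[0]],.18))
m=np.zeros(r.shape,np.uint8); m[190-40:232,310:365]=((b>1.5*r)&(b>60))[150:232,310:365]
ys,xs=np.nonzero(m); (u,rad)=cv2.minEnclosingCircle(np.c_[xs,ys].astype(np.float32)); print('lid',u,rad,plane(c,[u,(u[0]+rad,u[1])],.036+.088).round(4))
m=np.zeros(r.shape,np.uint8); m[190:236,455:515]=1; m[185:240,455:512]=((r>1.25*g)&(r>1.7*b))[185:240,455:512]*0
# shelf: dark/brass
hsv=cv2.cvtColor(c['image'],cv2.COLOR_RGB2HSV)
brass=np.zeros(r.shape,bool); brass[130:250,294:305]=((r>1.1*g)&(g>1.5*b)&(r>120))[130:250,294:305]
ys,xs=np.nonzero(brass); print('brass',len(xs),ys.min(),ys.max(),xs.mean(),cv2.fitLine(np.c_[xs,ys].astype(np.float32),2,0,.01,.01).ravel())
dk=np.zeros(r.shape,np.uint8); dk[130:250,294:390]=((im.max(2)-im.min(2)<20)&(im.max(2)<90))[130:250,294:390]
dk=cv2.morphologyEx(dk,cv2.MORPH_OPEN,np.ones((3,3)))
ys,xs=np.nonzero(dk|brass); R=cv2.minAreaRect(np.c_[xs,ys].astype(np.float32)); print(R); B=cv2.boxPoints(R)
for z in (.036,.05):
  P=plane(c,B,z)[:,:2]; print(z,P.round(4).tolist(),np.linalg.norm(P[1]-P[0]),np.linalg.norm(P[2]-P[1]),P.mean(0))
E
```

```text
turner [0.393 0.298] 81.8 L 0.174 W [0.019 0.045] 635
spatula [0.481 0.447] 70.6 L 0.171 W [0.025 0.041] 565
spoon [0.579 0.302] 86.5 L 0.173 W [0.023 0.042] 457
fork [ 0.383 -0.296] 79.2 L 0.177 W [0.022 0.04 ] 655
paddle [ 0.572 -0.288] 82.3 L 0.174 W [0.023 0.044] 629
bar ((337.4119873046875, 180.48399353027344), (4.9193501472473145, 29.784427642822266), 10.304845809936523) [[0.5129, -0.0043, 0.184], [0.5869, -0.0176, 0.184], [0.5847, -0.0297, 0.184], [0.5107, -0.0162, 0.184]] [[ 0.54944042 -0.0170233   0.18      ]]
lid (337.0, 185.0) 17.80459213256836 [[ 0.5483 -0.0175  0.124 ]
 [ 0.5484 -0.0641  0.124 ]]
brass 431 130 238 297.96983758700696 [ 2.2308370e-03 -9.9999750e-01  2.9796985e+02  1.6877959e+02]
((336.5, 186.0), (112.0, 85.0), 90.0)
0.036 [[0.7247, 0.1031], [0.7246, -0.1405], [0.4043, -0.1358], [0.4038, 0.0997]] 0.2436324026833366 0.3202791922024354 [ 0.56434894 -0.01838723]
0.05 [[0.7203, 0.1021], [0.7202, -0.1388], [0.4036, -0.1341], [0.4031, 0.0987]] 0.24084717413759676 0.31661773034882396 [ 0.5617772  -0.01802179]
```

Run:
```python
from h import *
c=cap('top'); s=cap('side')
# mat: edge by hough on top
g=cv2.cvtColor(c['image'],cv2.COLOR_RGB2GRAY)
h=cv2.HoughCircles(cv2.medianBlur(g,3)[170:260,440:530],cv2.HOUGH_GRADIENT,1,50,param1=60,param2=12,minRadius=23,maxRadius=30)
print(h); u=h[0][0]; print(plane(c,[(u[0]+440,u[1]+170),(u[0]+440+u[2],u[1]+170)],.006).round(4))
# deck points projected
im=cv2.imread('pics/top0.png')
cv2.imwrite('pics/crop1.png',cv2.resize(im[130:260,290:520],None,fx=3.4,fy=3.4,interpolation=cv2.INTER_CUBIC))
```

```text
[[[43.5 42.5 25. ]]]
[[ 0.4907 -0.4387  0.006 ]
 [ 0.4908 -0.5098  0.006 ]]
```

Run:
```python
from h import *
c=cap('top')
f=lambda x,y:(290+(x-390+.5)/3-.5,130+(y+.5)/3-.5)
P=plane(c,[f(421,26),f(660,31),f(655,336),f(412,328)],.05)[:,:2]
print(P.round(4),P.mean(0)); d=[np.linalg.norm(P[i]-P[i-1]).round(3) for i in range(4)];print(d)
v=(P[0]-P[1])+(P[3]-P[2]); print(np.degrees(np.arctan2(v[1],v[0])))
v=(P[0]-P[3])+(P[1]-P[2]); print(np.degrees(np.arctan2(v[1],v[0])))
# overlay check
th=np.radians(91.5); ce=P.mean(0); X=np.array([np.cos(th),np.sin(th)]); Y=np.array([-X[1],X[0]])
im=cv2.resize(c['image'][130:260,290:420],None,fx=4,fy=4,interpolation=cv2.INTER_CUBIC)[:,:,::-1].copy()
def dot(x,y,z,col):
    u=proj(c,[[*(ce+X*x+Y*y),z]])[0]; cv2.circle(im,(int((u[0]-290)*4+2),int((u[1]-130)*4+2)),2,col,-1)
for y in (-84,-28,28,84):
    for x in (-105,-58.5,58.5,105): dot(x/1e3,y/1e3,.05,(0,0,255))
for x in(-113.5,113.5):
    for y in(-144,144): dot(x/1e3,y/1e3,.05,(0,255,0))
cv2.imwrite('pics/ov.png',im)
```

```text
[[ 0.6959  0.0848]
 [ 0.691  -0.1402]
 [ 0.4045 -0.1314]
 [ 0.4113  0.0905]] [ 0.55068432 -0.02405421]
[np.float64(0.285), np.float64(0.225), np.float64(0.287), np.float64(0.222)]
88.5022866813648
-1.4562546927934226
```

View pics/ov.png

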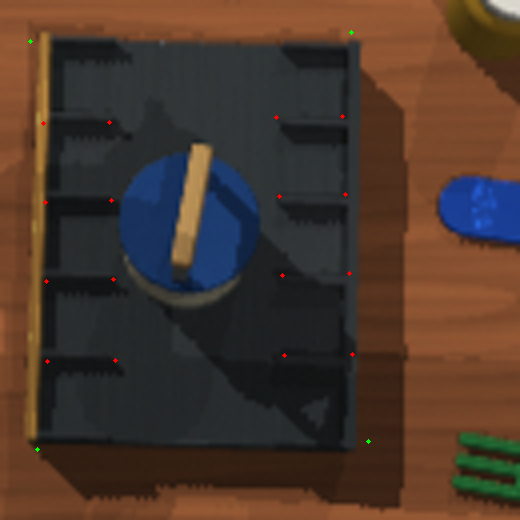

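```bash
cat >> h.py <<'E'
from scipy.spatial.transform import Rotation as Ro
def go(x,y,z,yaw):
    "shift (cm, tool axes) and turn to TCP x,y,z with tool y axis at yaw deg"
    s=sensors.read_state(); R=Ro.from_quat(s['ee_rot']); a=np.radians(yaw)
    ty=[np.cos(a),np.sin(a),0]; tz=[0,0,-1]; T=Ro.from_matrix(np.c_[np.cross(ty,tz),ty,tz])
    print('shift',(R.inv().apply(np.array([x,y,z])-s['tcp_pos'])*100).round(2),'turn',(R.inv()*T).as_rotvec().round(3),'tcp',np.round(s['tcp_pos'],4),'w',round(s['gripper_width'],4),'F',np.round(s['force'],1),'t',s['time_s'])
E
python3 -c "
from h import *
go(.549,-.017,.31,-100.2)"
```

```text
shift [ 52.26 -48.09  -0.61] turn [-0.    0.    0.46] tcp [ 0.1807 -0.6243  0.3036] w 0.0854 F [ 0.   0.6 -0.8] t 0.35
```

```bash
python3 -m crank '[[5,-4.6,0,0,0,0.1,1],[10,-9.2,0,0,0,0.2,1],[15.7,-14.4,0,0,0,0.3,1],[20.9,-19.2,0,0,0,0.4,1],[26.1,-24,0,0,0,0.46,1],[31.3,-28.8,0,0,0,0.46,1],[36.5,-33.6,-0.3,0,0,0.46,1],[41.8,-38.4,-0.6,0,0,0.46,1],[47,-43.2,-0.6,0,0,0.46,1],[52.3,-48.1,-0.6,0,0,0.46,1]]' && python3 -m crank '[[0,0,0,0,0,0,1],[0,0,0,0,0,0,1]]'; python3 -c "
from h import *
go(.549,-.017,.23,-100.2)"
```

```text
time_s: 1.6
tcp_pos: [0.5059, -0.0882, 0.3097]
ee_rot: [0.996, -0.089, 0.001, 0.0]
force: [1.4, -0.5, 0.4]
gripper_width: 0.0856
grasp_force: 0.0
time_s: 1.85
tcp_pos: [0.5049, -0.0901, 0.3091]
ee_rot: [0.996, -0.089, -0.0, 0.0]
force: [-0.6, -0.6, 0.1]
gripper_width: 0.0853
grasp_force: 0.0
shift [ 3.05 -7.98  7.91] turn [0. 0. 0.] tcp [ 0.5049 -0.0901  0.3091] w 0.0853 F [-0.6 -0.6  0.1] t 1.85
```

```bash
python3 -m crank '[[1.5,-4,0,0,0,0,1],[3,-8,0,0,0,0,1],[3,-8,0,0,0,0,1],[3,-8,0,0,0,0,1],[3,-8,3,0,0,0,1],[3,-8,6,0,0,0,1],[3,-8,7.9,0,0,0,1],[3,-8,7.9,0,0,0,1]]' ; python3 -c "
from h import *
go(.549,-.017,.23,-100.2)
cap('side','s1.png')
im=cv2.imread('pics/s1.png')[80:240,220:400]
cv2.imwrite('pics/s1c.png',cv2.resize(im,None,fx=3,fy=3,interpolation=cv2.INTER_CUBIC))"
```

```text
time_s: 2.85
tcp_pos: [0.5478, -0.0175, 0.2288]
ee_rot: [0.996, -0.09, -0.002, -0.0]
force: [-0.3, -0.1, 0.7]
gripper_width: 0.0853
grasp_force: 0.0
shift [ 0.11 -0.07 -0.13] turn [-0.     0.003 -0.002] tcp [ 0.5478 -0.0175  0.2288] w 0.0853 F [-0.3 -0.1  0.7] t 2.85
```

View pics/s1c.png

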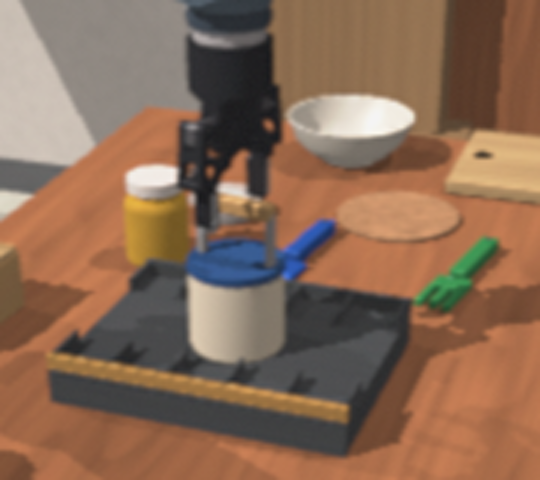

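The fingers straddle the bamboo bar, at crop (205,190) in front and (258,180) behind. Closing.

```bash
python3 -m crank '[[0,0,0.1,0,0,0,0],[0,0,0.1,0,0,0,0],[0,0,0.1,0,0,0,0],[0,0,0.1,0,0,0,0],[0,0,0.1,0,0,0,0],[0,0,0.1,0,0,0,0],[0,0,0.1,0,0,0,0],[0,0,0.1,0,0,0,0]]' && python3 -m crank '[[0,0,-0.4,0,0,0,0],[0,0,-1,0,0,0,0],[0,0,-2,0,0,0,0],[0,0,-4,0,0,0,0],[0,0,-6,0,0,0,0],[0,0,-8,0,0,0,0],[0,0,-9.5,0,0,0,0],[0,0,-10,0,0,0,0],[0,0,-10,0,0,0,0]]'; python3 -c "
from h import *
go(.4905,-.4387,.32,-100.2)"
```

```text
time_s: 3.9
tcp_pos: [0.5488, -0.0168, 0.2293]
ee_rot: [0.996, -0.089, 0.0, 0.0]
force: [0.8, -1.7, 1.0]
gripper_width: 0.0133
grasp_force: 59.4
time_s: 5.03
tcp_pos: [0.5487, -0.0167, 0.3291]
ee_rot: [0.996, -0.089, -0.0, -0.0]
force: [-0.4, -0.4, -4.0]
gripper_width: 0.0131
grasp_force: 58.8
shift [ 1.76 42.56  0.91] turn [-0.  0. -0.] tcp [ 0.5487 -0.0167  0.3291] w 0.0131 F [-0.4 -0.4 -4. ] t 5.025
```

```bash
python3 -m crank '[[0,1,0,0,0,0,0],[0.2,3.5,0,0,0,0,0],[0.4,7,0,0,0,0,0],[0.5,10.5,0,0,0,0,0],[0.7,14,0,0,0,0,0],[0.8,17.5,0,0,0,0,0],[0.9,21,0,0,0,0,0],[1,24.5,0,0,0,0,0],[1.2,28,0,0,0,0,0],[1.3,31,0,0,0,0,0]]' && python3 -m crank '[[0.1,3,0,0,0,0,0],[0.2,6,0,0,0,0,0],[0.3,9,0,0,0,0,0],[0.4,10.8,0,0,0,0,0],[0.45,11.55,0,0,0,0,0],[0.45,11.55,0,0,0,0,0],[0.45,11.55,0,0,0,0,0]]'; python3 -c "
from h import *
go(.4905,-.4387,.206,-100.2)
c=cap('top')
cv2.imwrite('pics/t2.png',c['image'][:,:,::-1])
s=cap('side','s2.png')
a=c['image'][130:270,390:530];b=s['image'][60:200,300:440]
cv2.imwrite('pics/m2.png',cv2.resize(np.hstack([a,b]),None,fx=2.8,fy=2.8,interpolation=cv2.INTER_CUBIC)[:,:,::-1])"
```

```text
time_s: 6.28
tcp_pos: [0.5056, -0.3258, 0.328]
ee_rot: [0.996, -0.089, -0.001, -0.0]
force: [-0.6, 0.3, -4.4]
gripper_width: 0.013
grasp_force: 58.8
time_s: 7.15
tcp_pos: [0.4908, -0.4378, 0.3291]
ee_rot: [0.996, -0.089, -0.0, -0.0]
force: [-0.6, -0.8, -3.9]
gripper_width: 0.0132
grasp_force: 58.8
shift [-1.000e-02  1.000e-01  1.231e+01] turn [-0.     0.     0.001] tcp [ 0.4908 -0.4378  0.3291] w 0.0132 F [-0.6 -0.8 -3.9] t 7.15
```

View pics/m2.png

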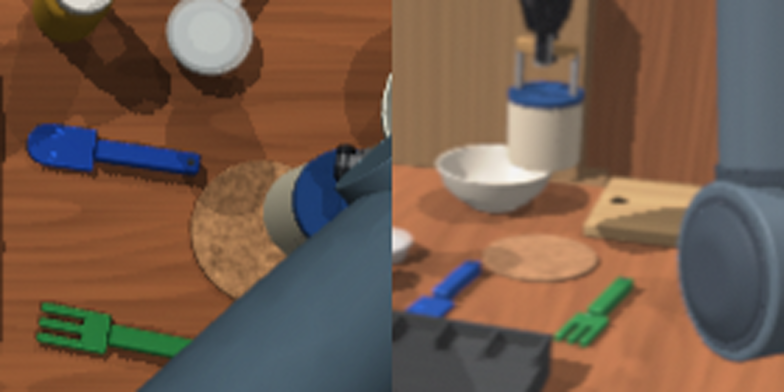

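The pot hangs level over the mat. Lowering it gently.

```bash
python3 -m crank '[[0,0.1,1,0,0,0,0],[0,0.1,3,0,0,0,0],[0,0.1,5,0,0,0,0],[0,0.1,7,0,0,0,0],[0,0.1,9,0,0,0,0],[0,0.1,10.5,0,0,0,0],[0,0.1,11.5,0,0,0,0],[0,0.1,12.2,0,0,0,0],[0,0.1,12.6,0,0,0,0],[0,0.1,12.6,0,0,0,0]]' && python3 -m crank '[[0,0,0.1,0,0,0,0],[0,0,0.2,0,0,0,0],[0,0,0.3,0,0,0,0],[0,0,0.35,0,0,0,0],[0,0,0.35,0,0,0,0]]'
```

```text
time_s: 8.5
tcp_pos: [0.4904, -0.4397, 0.2033]
ee_rot: [0.996, -0.089, 0.0, 0.0]
force: [0.6, -1.0, -4.5]
gripper_width: 0.013
grasp_force: 58.7
time_s: 9.12
tcp_pos: [0.4903, -0.4396, 0.1996]
ee_rot: [0.996, -0.089, -0.0, -0.0]
force: [-1.3, -0.1, -2.9]
gripper_width: 0.0129
grasp_force: 58.7
```

```bash
python3 -m crank '[[0,0,0.05,0,0,0,0],[0,0,0.1,0,0,0,0],[0,0,0.1,0,0,0,0]]'&& python3 -m crank '[[0,0,0,0,0,0,0.2],[0,0,0,0,0,0,0.35],[0,0,0,0,0,0,0.6],[0,0,0,0,0,0,1],[0,0,0,0,0,0,1],[0,0,0,0,0,0,1],[0,0,0,0,0,0,1]]' && python3 -m crank '[[0,0,-1,0,0,0,1],[0,0,-3,0,0,0,1],[0,0,-6,0,0,0,1],[0,0,-10,0,0,0,1],[0,0,-10,0,0,0,1],[0,0,-10,0,0,0,1]]'
```

```text
time_s: 9.5
tcp_pos: [0.4905, -0.4399, 0.1993]
ee_rot: [0.996, -0.089, 0.0, 0.0]
force: [0.2, -0.3, -0.3]
gripper_width: 0.013
grasp_force: 59.2
time_s: 10.38
tcp_pos: [0.4903, -0.4396, 0.1986]
ee_rot: [0.996, -0.089, -0.0, -0.0]
force: [0.1, -1.2, 0.1]
gripper_width: 0.0855
grasp_force: 0.0
time_s: 11.12
tcp_pos: [0.4903, -0.4395, 0.2993]
ee_rot: [0.996, -0.089, 0.0, 0.0]
force: [-0.1, -0.0, -0.6]
gripper_width: 0.0854
grasp_force: 0.0
```

```bash
python3 -c "
from h import *
go(.571,-.296,.22,-7.7)"
```

```text
shift [  5.39 -15.56   7.92] turn [ 1.000e-03 -0.000e+00 -1.615e+00] tcp [ 0.4903 -0.4395  0.2993] w 0.0854 F [-0.1 -0.  -0.6] t 11.125
```

```bash
python3 -m crank '[[0.7,-2,0,0,0,-0.16,1],[1.5,-4,0,0,0,-0.34,1],[2.2,-6,0,0,0,-0.52,1],[3,-8,0,0,0,-0.7,1],[3.6,-10,0,0,0,-0.88,1],[4.2,-12,0,0,0,-1.06,1],[4.8,-14,0,0,0,-1.24,0.7],[5.4,-15.6,0,0,0,-1.42,0.55],[5.4,-15.6,0,0,0,-1.6,0.55],[5.4,-15.6,0,0,0,-1.615,0.55]]' && python3 -m crank '[[0,0,0,0,0,0,0.55],[0,0,0,0,0,0,0.55]]'
python3 - <<'E'
from h import *
c=cap('top','t3.png')
cap('side','s3.png')
for n in REG:
    try:
        p,a,L,W,k=tool(c,n); print(n,p.round(4),round(a,1),'L',round(L,3),'W',np.round(W,3),k)
    except Exception as e: print(n,e)
im=c['image']
cv2.imwrite('pics/t3c.png',cv2.resize(im[130:270,290:490],None,fx=4,fy=4,interpolation=cv2.INTER_CUBIC)[:,:,::-1])
E
```

```text
time_s: 12.38
tcp_pos: [0.5708, -0.2951, 0.2972]
ee_rot: [0.753, 0.658, -0.0, -0.001]
force: [-1.0, 0.1, 0.7]
gripper_width: 0.0472
grasp_force: 0.0
time_s: 12.62
tcp_pos: [0.5709, -0.2958, 0.2983]
ee_rot: [0.753, 0.658, -0.0, -0.0]
force: [0.3, 0.5, -0.0]
gripper_width: 0.0473
grasp_force: 0.0
turner [0.3928 0.2979] 82.0 L 0.174 W [0.019 0.045] 638
spatula [0.4814 0.4466] 70.6 L 0.171 W [0.025 0.041] 565
spoon [0.5801 0.3017] 86.8 L 0.173 W [0.021 0.042] 437
fork [ 0.3695 -0.3672] 94.2 L 0.032 W [0.02  0.023] 79
paddle [ 0.6034 -0.2541] 88.5 L 0.092 W [0.033 0.033] 321
```

View pics/t3c.png

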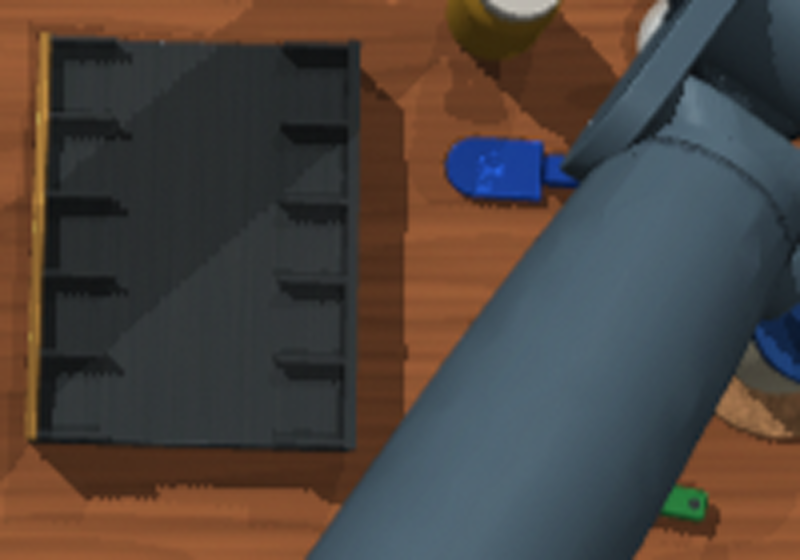

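The paddle was knocked aside: its head is now at crop (495,170), about 3.5 cm further out. I'll do the left-hand tools first and remeasure the paddle with a clear view. First I'll check the shelf pose overlay with the correct angle.

```bash
cat >> h.py <<'E'
CE=np.array([.5507,-.024]); TH=np.radians(88.5); X=np.array([np.cos(TH),np.sin(TH)]); Y=np.array([-X[1],X[0]])
def sh(x,y): return CE+X*x+Y*y
E
python3 - <<'E'
from h import *
c=cap('top')
im=cv2.resize(c['image'][130:250,290:390],None,fx=6,fy=6,interpolation=cv2.INTER_CUBIC)[:,:,::-1].copy()
im=im[:600]
for y in (-140,-84,-28,28,84,140):
    for x in (-105,-58.5,58.5,105):
        u=proj(c,[[*sh(x/1e3,y/1e3),.05]])[0]; cv2.circle(im,tuple(np.int32((u-[290,130]+.5)*6)),2,(0,0,255),-1)
cv2.imwrite('pics/ov2.png',cv2.resize(c['image'][135:245,292:388],None,fx=1,fy=1)[:,:,::-1]); im=im[:]
cv2.imwrite('pics/ov2.png',im[:600,:])
go(*(np.array([.3928,.2979])-.008*np.array([.139,.990])),.22,-8.0)
E
```

```text
shift [ 55.63 -25.65   7.87] turn [-0.    -0.     0.005] tcp [ 0.571  -0.2958  0.2986] w 0.0468 F [-1.   0.1  0.9] t 12.775
```

View pics/ov2.png

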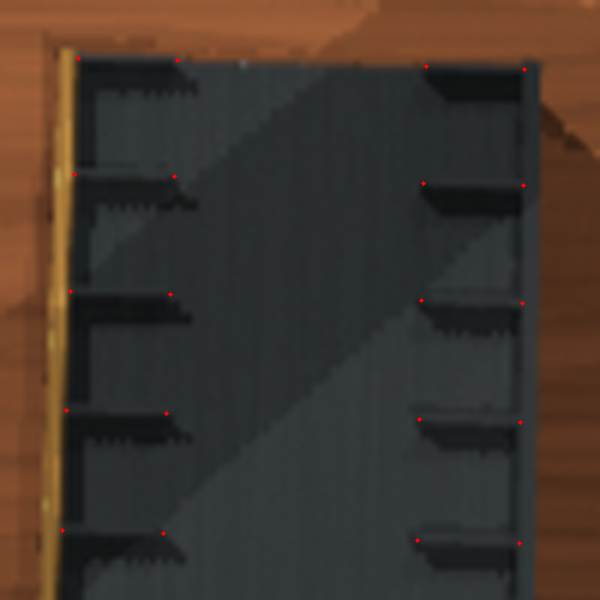

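Run:
```python
from h import *
c=cap('top'); g=cv2.cvtColor(c['image'],cv2.COLOR_RGB2GRAY).astype(np.float32)
for lo,hi in((-100,-64),(64,100)):
    out=[]
    ys=np.arange(-160,160,.5)
    pr=np.zeros(len(ys))
    for x in np.arange(lo,hi,3):
        u=proj(c,[[*sh(x/1e3,y/1e3),.05] for y in ys]).astype(np.float32)
        pr+=cv2.remap(g,u[:,0].reshape(1,-1),u[:,1].reshape(1,-1),cv2.INTER_LINEAR)[0]
    # dark edge: strongest falling toward -y..: print profile near each divider
    for d in (-84,-28,28,84):
        s=(ys>=d-10)&(ys<=d+10); print(lo,d,(pr[s][::4]/12).round(0).astype(int).tolist())
```

```text
-100 -84 [42, 42, 42, 43, 43, 40, 28, 21, 19, 19, 19]
-100 -28 [52, 52, 47, 47, 49, 46, 36, 29, 28, 28, 29]
-100 28 [54, 53, 49, 48, 51, 46, 37, 29, 28, 29, 30]
-100 84 [54, 51, 47, 47, 50, 47, 38, 31, 29, 29, 29]
64 -84 [52, 51, 48, 48, 50, 45, 36, 27, 27, 28, 29]
64 -28 [44, 43, 43, 43, 44, 39, 28, 22, 20, 20, 20]
64 28 [43, 43, 43, 43, 44, 41, 29, 23, 21, 21, 21]
64 84 [44, 44, 44, 44, 44, 41, 29, 25, 23, 24, 25]
```

The shelf pose agrees with the dividers to within 1 mm. On to the turner.

```bash
python3 -m crank '[[5,-2.3,0,0,0,0,0.55],[10,-4.6,0,0,0,0,0.55],[15,-6.9,0,0,0,0,0.55],[20,-9.2,0,0,0,0,0.55],[25,-11.5,0,0,0,0,0.55],[30,-13.8,0,0,0,0,0.55],[35,-16.1,0,0,0,0,0.55],[40,-18.4,0,0,0,0,0.55],[45,-20.7,0,0,0,0,0.55],[50,-23,0,0,0,0,0.55]]' && python3 -m crank '[[3,-1.4,0,0,0,0,0.55],[5.6,-2.6,0,0,0,0,0.55],[5.6,-2.6,2,0,0,0,0.55],[5.6,-2.6,6,0,0,0,0.55],[5.6,-2.6,6,0,0,0,0.55],[5.6,-2.6,6,0,0,0,0.55]]'
python3 - <<'E'
from h import *
c=cap('top','t4.png')
for n in ('fork','paddle','turner'):
    p,a,L,W,k=tool(c,n,reg={'paddle':(392,150,470,200)}.get(n)); print(n,p.round(4),round(a,1),'L',round(L,3),'W',np.round(W,3),k)
go(*(np.array([.3928,.2979])-.008*np.array([.139,.990])),.077,-8.0)
E
```

```text
time_s: 14.08
tcp_pos: [0.4093, 0.2322, 0.2991]
ee_rot: [0.753, 0.658, 0.001, 0.0]
force: [-0.1, 0.5, 0.1]
gripper_width: 0.0473
grasp_force: 0.0
time_s: 14.82
tcp_pos: [0.3924, 0.2898, 0.24]
ee_rot: [0.753, 0.658, 0.001, 0.0]
force: [-0.5, 0.9, 0.0]
gripper_width: 0.0472
grasp_force: 0.0
fork [ 0.3828 -0.2956] 79.2 L 0.177 W [0.022 0.04 ] 655
paddle [ 0.6062 -0.2944] 86.9 L 0.173 W [0.024 0.044] 631
turner [0.3835 0.3064] 89.1 L 0.19 W [0.027 0.094] 907
shift [-0.03 -0.14 16.36] turn [ 0.003 -0.002  0.005] tcp [0.3927 0.2899 0.2406] w 0.0471 F [-0.  -0.7  0.1] t 14.875
```

```bash
python3 -m crank '[[0,-0.1,4,0,0,0,0.55],[0,-0.1,9,0,0,0,0.55],[0,-0.1,13,0,0,0,0.55],[0,-0.1,15,0,0,0,0.55],[0,-0.1,16,0,0,0,0.55],[0,-0.1,16.4,0,0,0,0.55],[0,-0.1,16.4,0,0,0,0.55]]'
python3 - <<'E'
from h import *
s=cap('side','s4.png'); c=cap('top')
a=s['image'][220:320,260:400];b=c['image'][200:300,180:320]
cv2.imwrite('pics/m4.png',cv2.resize(np.vstack([a,b]),None,fx=3,fy=3,interpolation=cv2.INTER_CUBIC)[:,:,::-1])
E
```

```text
time_s: 15.75
tcp_pos: [0.3915, 0.2901, 0.0757]
ee_rot: [0.753, 0.658, 0.001, 0.0]
force: [-0.1, -0.6, 0.6]
gripper_width: 0.0468
grasp_force: 0.0
```

View pics/m4.png

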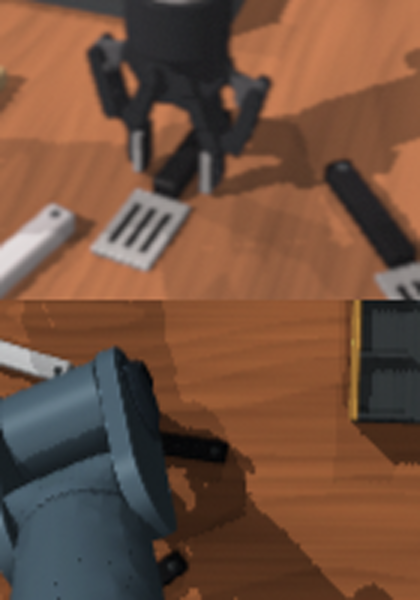

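```bash
python3 -m crank '[[0,0,0,0,0,0,0.3],[0,0,0,0,0,0,0],[0,0,0,0,0,0,0],[0,0,0,0,0,0,0],[0,0,0,0,0,0,0],[0,0,0,0,0,0,0]]' && python3 -m crank '[[0,0,-0.5,0,0,0,0],[0,0,-2,0,0,0,0],[0,0,-4.5,0,0,0,0],[0,0,-8,0,0,0,0],[0,0,-10,0,0,0,0],[0,0,-10,0,0,0,0]]'
python3 - <<'E'
from h import *
go(*sh(-.008,.0555),.175,-1.5)
E
```

```text
time_s: 16.6
tcp_pos: [0.3913, 0.29, 0.0755]
ee_rot: [0.753, 0.658, 0.001, 0.0]
force: [-1.1, -0.5, 5.9]
gripper_width: 0.0203
grasp_force: 60.9
time_s: 17.35
tcp_pos: [0.3917, 0.2902, 0.177]
ee_rot: [0.753, 0.658, 0.002, 0.001]
force: [0.3, -0.6, -1.4]
gripper_width: 0.0208
grasp_force: 60.0
shift [-30.41  14.52   0.18] turn [ 0.004 -0.002 -0.108] tcp [0.3917 0.2902 0.177 ] w 0.0208 F [ 0.3 -0.6 -1.4] t 17.35
```

```bash
python3 -m crank '[[-2,1,0,0,0,0,0],[-5,2.4,0,0,0,-0.03,0],[-9,4.3,0,0,0,-0.06,0],[-13,6.2,0,0,0,-0.108,0],[-17,8.1,0,0,0,-0.108,0],[-21,10,0,0,0,-0.108,0],[-25,11.9,0,0,0,-0.108,0],[-28.5,13.6,0,0,0,-0.108,0],[-30.4,14.5,0,0,0,-0.108,0],[-30.4,14.5,0,0,0,-0.108,0]]' && python3 -m crank '[[0,0,0,0,0,0,0],[0,0,0,0,0,0,0]]'
python3 - <<'E'
from h import *
go(*sh(-.008,.0555),.113,-1.5)
E
```

```text
time_s: 18.6
tcp_pos: [0.4937, -0.0315, 0.174]
ee_rot: [0.717, 0.697, -0.0, -0.001]
force: [-0.2, -0.0, -1.2]
gripper_width: 0.0205
grasp_force: 60.0
time_s: 18.85
tcp_pos: [0.4934, -0.0299, 0.1744]
ee_rot: [0.716, 0.698, -0.0, -0.0]
force: [0.3, 0.3, -0.1]
gripper_width: 0.0205
grasp_force: 60.0
shift [-0.07  0.17  6.14] turn [-0.001 -0.     0.002] tcp [ 0.4934 -0.0299  0.1744] w 0.0205 F [ 0.3  0.3 -0.1] t 18.85
```

```bash
python3 -m crank '[[0,0.2,1,0,0,0,0],[0,0.2,3,0,0,0,0],[0,0.2,4.5,0,0,0,0],[0,0.2,5.4,0,0,0,0],[0,0.2,5.9,0,0,0,0],[0,0.2,6.1,0,0,0,0],[0,0.2,6.2,0,0,0,0],[0,0.2,6.25,0,0,0,0],[0,0.2,6.25,0,0,0,0]]'
python3 - <<'E'
from h import *
go(*sh(-.008,.0555),.1125,-1.5)
c=cap('top'); s=cap('side')
a=s['image'][160:250,230:370];b=c['image'][165:255,280:420]
cv2.imwrite('pics/m5.png',cv2.resize(np.vstack([a,b]),None,fx=3.3,fy=3.3,interpolation=cv2.INTER_CUBIC)[:,:,::-1])
E
```

```text
time_s: 19.98
tcp_pos: [0.4959, -0.031, 0.1124]
ee_rot: [0.716, 0.698, 0.0, 0.0]
force: [0.5, -0.0, -1.4]
gripper_width: 0.0205
grasp_force: 60.0
shift [ 0.04 -0.09 -0.01] turn [0. 0. 0.] tcp [ 0.4959 -0.031   0.1124] w 0.0205 F [ 0.5 -0.  -1.4] t 19.975
```

View pics/m5.png

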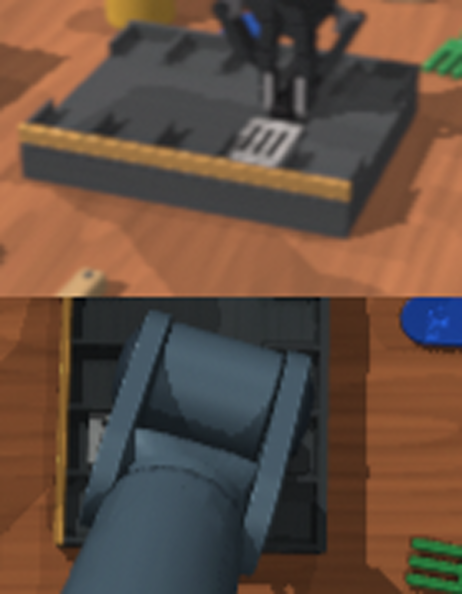

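The turner's head is between the dividers in row 3, at crop (270,140). Releasing.

```bash
python3 -m crank '[[0,-0.05,0.05,0,0,0,0],[0,-0.05,0.1,0,0,0,0],[0,-0.05,0.1,0,0,0,0.2],[0,-0.05,0,0,0,0,0.3],[0,-0.05,0,0,0,0,0.42],[0,-0.05,0,0,0,0,0.42],[0,-0.05,0,0,0,0,0.42]]' && python3 -m crank '[[0,0,-1,0,0,0,0.42],[0,0,-4,0,0,0,0.42],[0,0,-8,0,0,0,0.42],[0,0,-12,0,0,0,0.5],[0,0,-12,0,0,0,0.55]]'
python3 - <<'E'
from h import *
c=cap('top')
for n in ('fork','paddle','spatula','spoon'):
    p,a,L,W,k=tool(c,n,reg={'paddle':(392,150,470,200)}.get(n)); print(n,p.round(4),round(a,1),'L',round(L,3),k)
    r=np.radians(a); g=p-.008*np.array([np.cos(r),np.sin(r)]); go(*g,.2,a-90)
E
```

```text
time_s: 20.95
tcp_pos: [0.4953, -0.031, 0.1121]
ee_rot: [0.716, 0.698, 0.0, 0.0]
force: [0.2, -0.3, 1.2]
gripper_width: 0.036
grasp_force: 0.0
time_s: 21.58
tcp_pos: [0.4973, -0.0315, 0.2367]
ee_rot: [0.716, 0.698, 0.002, 0.004]
force: [-0.8, -1.1, 0.6]
gripper_width: 0.0471
grasp_force: 0.0
fork [ 0.3828 -0.2958] 79.1 L 0.176 652
shift [-27.54 -10.79   3.41] turn [0.004 0.001 0.165] tcp [ 0.4961 -0.0312  0.2343] w 0.0467 F [-0.1  0.  -0.3] t 21.625
paddle [ 0.6061 -0.2944] 87.0 L 0.173 630
shift [-26.83  11.64   3.5 ] turn [0.004 0.001 0.027] tcp [ 0.4961 -0.0312  0.2343] w 0.0467 F [-0.1  0.  -0.3] t 21.625
spatula [0.4814 0.4466] 70.6 L 0.171 562
shift [46.96 -2.97  3.36] turn [0.004 0.    0.313] tcp [ 0.4961 -0.0312  0.2343] w 0.0467 F [-0.1  0.  -0.3] t 21.625
spoon [0.5792 0.3017] 86.6 L 0.173 454
shift [32.69  7.4   3.42] turn [0.004 0.001 0.033] tcp [ 0.4961 -0.0312  0.2343] w 0.0467 F [-0.1  0.  -0.3] t 21.625
```

```bash
python3 -m crank '[[-4,-1.6,0,0,0,0.03,0.55],[-8,-3.1,0,0,0,0.06,0.55],[-12,-4.7,0,0,0,0.1,0.55],[-16,-6.3,0,0,0,0.14,0.55],[-20,-7.9,0,0,0,0.165,0.55],[-24,-9.4,0,0,0,0.165,0.55],[-27.5,-10.8,0,0,0,0.165,0.55],[-27.5,-10.8,1,0,0,0.165,0.55],[-27.5,-10.8,3.4,0,0,0.165,0.55],[-27.5,-10.8,3.4,0,0,0.165,0.55]]'
python3 - <<'E'
from h import *
a=79.1;r=np.radians(a); g=np.array([.3828,-.2957])-.008*np.array([np.cos(r),np.sin(r)]); go(*g,.077,a-90)
E
```

```text
time_s: 22.88
tcp_pos: [0.3792, -0.3008, 0.1951]
ee_rot: [0.771, 0.637, 0.0, -0.004]
force: [-0.2, 0.9, 0.7]
gripper_width: 0.047
grasp_force: 0.0
shift [-0.29  0.32 11.8 ] turn [-0.005 -0.005 -0.   ] tcp [ 0.3792 -0.3008  0.1951] w 0.047 F [-0.2  0.9  0.7] t 22.875
```

```bash
python3 -m crank '[[0,0.1,0,0,0,0,0.55],[0,0.1,4,0,0,0,0.55],[0,0.1,8,0,0,0,0.55],[0,0.1,10.5,0,0,0,0.55],[0,0.1,11.6,0,0,0,0.55],[0,0.1,11.8,0,0,0,0.55],[0,0.1,11.8,0,0,0,0.55]]'
python3 - <<'E'
from h import *
a=79.1;r=np.radians(a); g=np.array([.3828,-.2957])-.008*np.array([np.cos(r),np.sin(r)]); go(*g,.077,a-90)
E
```

```text
time_s: 23.75
tcp_pos: [0.3818, -0.3039, 0.0813]
ee_rot: [0.771, 0.637, -0.0, 0.001]
force: [-0.0, -0.2, 0.1]
gripper_width: 0.0471
grasp_force: 0.0
shift [ 0.02 -0.06  0.43] turn [ 0.002  0.001 -0.001] tcp [ 0.3818 -0.3039  0.0813] w 0.0471 F [-0.  -0.2  0.1] t 23.75
```

```bash
python3 -m crank '[[0,0,0.4,0,0,0,0.55],[0,0,0.45,0,0,0,0.3],[0,0,0.45,0,0,0,0],[0,0,0.45,0,0,0,0],[0,0,0.45,0,0,0,0],[0,0,0.45,0,0,0,0],[0,0,0.45,0,0,0,0]]' && python3 -m crank '[[0,0,-0.5,0,0,0,0],[0,0,-2,0,0,0,0],[0,0,-4.5,0,0,0,0],[0,0,-8,0,0,0,0],[0,0,-10,0,0,0,0],[0,0,-10,0,0,0,0],[0,0,-10,0,0,0,0]]'
python3 - <<'E'
from h import *
go(*sh(-.008,.1115),.175,-1.5)
E
```

```text
time_s: 24.62
tcp_pos: [0.3814, -0.3035, 0.0761]
ee_rot: [0.771, 0.636, -0.0, 0.0]
force: [-0.6, 0.6, 5.7]
gripper_width: 0.0205
grasp_force: 61.1
time_s: 25.5
tcp_pos: [0.3808, -0.3027, 0.1749]
ee_rot: [0.771, 0.636, 0.0, -0.001]
force: [0.4, 0.2, -0.3]
gripper_width: 0.0206
grasp_force: 60.4
shift [2.797e+01 5.200e-01 2.000e-02] turn [-0.001 -0.001 -0.165] tcp [ 0.3808 -0.3027  0.1749] w 0.0206 F [ 0.4  0.2 -0.3] t 25.5
```

```bash
python3 -m crank '[[2,0,0,0,0,0,0],[5,0.1,0,0,0,-0.03,0],[9,0.2,0,0,0,-0.06,0],[13,0.2,0,0,0,-0.1,0],[17,0.3,0,0,0,-0.165,0],[21,0.4,0,0,0,-0.165,0],[25,0.5,0,0,0,-0.165,0],[28,0.5,0,0,0,-0.165,0],[28,0.5,0,0,0,-0.165,0],[28,0.5,0,0,0,-0.165,0]]' && python3 -m crank '[[0,0,0,0,0,0,0],[0,0,0,0,0,0,0],[0,0,0,0,0,0,0]]'
python3 - <<'E'
from h import *
go(*sh(-.008,.1115),.1120,-1.5)
E
```

```text
time_s: 26.75
tcp_pos: [0.4386, -0.0289, 0.175]
ee_rot: [0.716, 0.698, -0.0, -0.001]
force: [-0.8, -0.2, -1.3]
gripper_width: 0.0207
grasp_force: 60.3
time_s: 27.12
tcp_pos: [0.4392, -0.0297, 0.1757]
ee_rot: [0.717, 0.698, -0.0, -0.0]
force: [0.1, 0.1, -1.1]
gripper_width: 0.0202
grasp_force: 60.3
shift [ 0.06 -0.02  6.37] turn [-0.    -0.    -0.001] tcp [ 0.4392 -0.0297  0.1757] w 0.0202 F [ 0.1  0.1 -1.1] t 27.125
```

```bash
python3 -m crank '[[0,0,1,0,0,0,0],[0,0,3,0,0,0,0],[0,0,4.8,0,0,0,0],[0,0,5.8,0,0,0,0],[0,0,6.1,0,0,0,0],[0,0,6.3,0,0,0,0],[0,0,6.35,0,0,0,0],[0,0,6.35,0,0,0,0]]' && python3 -m crank '[[0,0,0.05,0,0,0,0],[0,0,0.05,0,0,0,0.2],[0,0,0,0,0,0,0.3],[0,0,0,0,0,0,0.42],[0,0,0,0,0,0,0.42],[0,0,0,0,0,0,0.42]]' && python3 -m crank '[[0,0,-1,0,0,0,0.42],[0,0,-4,0,0,0,0.42],[0,0,-8,0,0,0,0.42],[0,0,-12,0,0,0,0.5],[0,0,-12,0,0,0,0.55]]'
python3 - <<'E'
from h import *
c=cap('top')
for n in ('paddle','spatula','spoon'):
    p,a,L,W,k=tool(c,n,reg={'paddle':(392,150,470,200)}.get(n)); print(n,p.round(4),round(a,1),'L',round(L,3),k)
    r=np.radians(a); g=p-.008*np.array([np.cos(r),np.sin(r)]); go(*g,.2,a-90)
E
```

```text
time_s: 28.12
tcp_pos: [0.4395, -0.0294, 0.1126]
ee_rot: [0.716, 0.698, 0.0, 0.0]
force: [-0.2, -0.3, -1.5]
gripper_width: 0.0205
grasp_force: 60.3
time_s: 28.88
tcp_pos: [0.4392, -0.0293, 0.1121]
ee_rot: [0.716, 0.698, -0.0, -0.0]
force: [-0.2, 0.2, 1.0]
gripper_width: 0.0358
grasp_force: 0.0
time_s: 29.5
tcp_pos: [0.4412, -0.0299, 0.2364]
ee_rot: [0.716, 0.698, 0.002, 0.004]
force: [-0.2, 0.1, 0.1]
gripper_width: 0.047
grasp_force: 0.0
paddle [ 0.6062 -0.2944] 86.9 L 0.173 631
shift [-26.84  17.26   3.52] turn [0.004 0.001 0.028] tcp [ 0.44   -0.0295  0.2341] w 0.0464 F [-0.5  0.2 -0.1] t 29.55
spatula [0.4814 0.4466] 70.6 L 0.171 562
shift [46.95  2.64  3.37] turn [0.004 0.001 0.313] tcp [ 0.44   -0.0295  0.2341] w 0.0464 F [-0.5  0.2 -0.1] t 29.55
spoon [0.5792 0.3017] 86.7 L 0.173 455
shift [32.68 13.01  3.43] turn [0.004 0.001 0.032] tcp [ 0.44   -0.0295  0.2341] w 0.0464 F [-0.5  0.2 -0.1] t 29.55
```

```bash
python3 -m crank '[[-3.7,2.4,0,0,0,0,0.55],[-7.4,4.8,0,0,0,0,0.55],[-11.1,7.2,0,0,0,0,0.55],[-14.8,9.6,0,0,0,0.028,0.55],[-18.5,12,0,0,0,0.028,0.55],[-22.2,14.4,0,0,0,0.028,0.55],[-26.8,17.3,0,0,0,0.028,0.55],[-26.8,17.3,1,0,0,0.028,0.55],[-26.8,17.3,3.5,0,0,0.028,0.55],[-26.8,17.3,3.5,0,0,0.028,0.55]]' && python3 -m crank '[[0,0,0,0,0,0,0.55],[0,0,0,0,0,0,0.55]]'
python3 - <<'E'
from h import *
a=86.9;r=np.radians(a); g=np.array([.6062,-.2944])-.008*np.array([np.cos(r),np.sin(r)]); go(*g,.0775,a-90)
E
```

```text
time_s: 30.8
tcp_pos: [0.6032, -0.2998, 0.1928]
ee_rot: [0.726, 0.688, -0.001, -0.004]
force: [-0.4, 0.4, -0.7]
gripper_width: 0.0471
grasp_force: 0.0
time_s: 31.05
tcp_pos: [0.6056, -0.3016, 0.1984]
ee_rot: [0.726, 0.688, 0.0, 0.001]
force: [-0.4, 0.2, 0.1]
gripper_width: 0.0472
grasp_force: 0.0
shift [-6.000e-02  1.000e-02  1.209e+01] turn [0.001 0.001 0.   ] tcp [ 0.6056 -0.3016  0.1984] w 0.0472 F [-0.4  0.2  0.1] t 31.05
```

```bash
python3 -m crank '[[-0.1,0,4,0,0,0,0.55],[-0.1,0,8,0,0,0,0.55],[-0.1,0,10.5,0,0,0,0.55],[-0.1,0,11.8,0,0,0,0.55],[-0.1,0,12.1,0,0,0,0.55],[-0.1,0,12.1,0,0,0,0.55],[-0.1,0,12.1,0,0,0,0.3],[-0.1,0,12.1,0,0,0,0],[-0.1,0,12.1,0,0,0,0],[-0.1,0,12.1,0,0,0,0]]' && python3 -m crank '[[0,0,0,0,0,0,0],[0,0,0,0,0,0,0]]' && python3 -m crank '[[0,0,-0.5,0,0,0,0],[0,0,-2,0,0,0,0],[0,0,-4.5,0,0,0,0],[0,0,-8,0,0,0,0],[0,0,-10,0,0,0,0],[0,0,-10,0,0,0,0],[0,0,-10,0,0,0,0]]'
python3 - <<'E'
from h import *
go(*sh(-.008,-.0565),.175,-1.5)
E
```

```text
time_s: 32.3
tcp_pos: [0.606, -0.3033, 0.0777]
ee_rot: [0.726, 0.688, 0.0, 0.001]
force: [-1.0, -0.8, 6.6]
gripper_width: 0.0202
grasp_force: 61.8
time_s: 32.55
tcp_pos: [0.606, -0.3033, 0.0778]
ee_rot: [0.726, 0.688, 0.0, 0.001]
force: [-0.4, 0.7, 6.3]
gripper_width: 0.0208
grasp_force: 61.8
time_s: 33.42
tcp_pos: [0.6045, -0.3022, 0.1747]
ee_rot: [0.726, 0.688, -0.0, -0.001]
force: [0.7, 0.1, -1.3]
gripper_width: 0.0207
grasp_force: 60.9
shift [26.85 -1.2   0.  ] turn [-0.002 -0.001 -0.028] tcp [ 0.6045 -0.3022  0.1747] w 0.0207 F [ 0.7  0.1 -1.3] t 33.425
```

```bash
python3 -m crank '[[2,-0.1,0,0,0,0,0],[5,-0.2,0,0,0,-0.028,0],[9,-0.4,0,0,0,-0.028,0],[13,-0.6,0,0,0,-0.028,0],[17,-0.8,0,0,0,-0.028,0],[21,-1,0,0,0,-0.028,0],[25,-1.1,0,0,0,-0.028,0],[26.85,-1.2,0,0,0,-0.028,0],[26.85,-1.2,0,0,0,-0.028,0],[26.85,-1.2,0,0,0,-0.028,0]]' && python3 -m crank '[[0,0,0,0,0,0,0],[0,0,0,0,0,0,0],[0,0,0,0,0,0,0]]'
python3 - <<'E'
from h import *
go(*sh(-.008,-.0565),.1125,-1.5)
E
```

```text
time_s: 34.67
tcp_pos: [0.6076, -0.0348, 0.176]
ee_rot: [0.717, 0.698, -0.0, 0.0]
force: [0.9, -1.1, -1.2]
gripper_width: 0.0209
grasp_force: 60.9
time_s: 35.05
tcp_pos: [0.6077, -0.0344, 0.1762]
ee_rot: [0.717, 0.698, -0.0, 0.0]
force: [-0.8, 0.1, -1.3]
gripper_width: 0.0203
grasp_force: 60.9
shift [ 0.09 -0.08  6.37] turn [ 0.     0.    -0.001] tcp [ 0.6077 -0.0344  0.1762] w 0.0203 F [-0.8  0.1 -1.3] t 35.05
```

```bash
python3 -m crank '[[0.1,-0.05,1,0,0,0,0],[0.1,-0.05,3,0,0,0,0],[0.1,-0.05,4.8,0,0,0,0],[0.1,-0.05,5.8,0,0,0,0],[0.1,-0.05,6.0,0,0,0,0],[0.1,-0.05,6.15,0,0,0,0],[0.1,-0.05,6.25,0,0,0,0],[0.1,-0.05,6.25,0,0,0,0]]' && python3 -m crank '[[0,0,0.05,0,0,0,0],[0,0,0.05,0,0,0,0.2],[0,0,0,0,0,0,0.3],[0,0,0,0,0,0,0.42],[0,0,0,0,0,0,0.42],[0,0,0,0,0,0,0.42]]' && python3 -m crank '[[0,0,-1,0,0,0,0.42],[0,0,-4,0,0,0,0.42],[0,0,-8,0,0,0,0.42],[0,0,-12,0,0,0,0.5],[0,0,-12,0,0,0,0.55]]'
python3 - <<'E'
from h import *
c=cap('top')
for n in ('spatula','spoon'):
    p,a,L,W,k=tool(c,n,reg={'paddle':(392,150,470,200)}.get(n)); print(n,p.round(4),round(a,1),'L',round(L,3),k)
    r=np.radians(a); g=p-.008*np.array([np.cos(r),np.sin(r)]); go(*g,.2,a-90)
E
```

```text
time_s: 36.05
tcp_pos: [0.6075, -0.033, 0.1141]
ee_rot: [0.716, 0.698, 0.0, 0.0]
force: [0.4, -0.1, -0.6]
gripper_width: 0.0202
grasp_force: 60.9
time_s: 36.8
tcp_pos: [0.6072, -0.0329, 0.1136]
ee_rot: [0.716, 0.698, -0.0, -0.0]
force: [1.3, 0.5, 0.2]
gripper_width: 0.0358
grasp_force: 0.0
time_s: 37.42
tcp_pos: [0.6093, -0.0334, 0.2389]
ee_rot: [0.716, 0.698, 0.002, 0.004]
force: [-0.1, 0.0, 0.5]
gripper_width: 0.0471
grasp_force: 0.0
spatula [0.4815 0.4468] 70.8 L 0.171 554
shift [ 46.88 -14.16   3.51] turn [0.005 0.    0.309] tcp [ 0.6081 -0.0331  0.2362] w 0.0474 F [-0.4 -0.1 -0.1] t 37.475
spoon [0.5791 0.3017] 86.6 L 0.173 455
shift [32.6  -3.81  3.57] turn [0.004 0.001 0.033] tcp [ 0.6081 -0.0331  0.2362] w 0.0474 F [-0.4 -0.1 -0.1] t 37.475
```

```bash
python3 -m crank '[[4,-0.5,0,0,0,0,0.55],[8,-0.9,0,0,0,0.033,0.55],[12,-1.4,0,0,0,0.033,0.55],[16,-1.9,0,0,0,0.033,0.55],[20,-2.3,0,0,0,0.033,0.55],[24,-2.8,0,0,0,0.033,0.55],[28,-3.3,0,0,0,0.033,0.55],[32.6,-3.8,0,0,0,0.033,0.55],[32.6,-3.8,1.5,0,0,0.033,0.55],[32.6,-3.8,3.5,0,0,0.033,0.55]]' && python3 -m crank '[[0,0,0,0,0,0,0.55],[0,0,0,0,0,0,0.55],[0,0,0,0,0,0,0.55]]'
python3 - <<'E'
from h import *
a=86.6;r=np.radians(a); g=np.array([.5791,.3017])-.008*np.array([np.cos(r),np.sin(r)]); go(*g,.0775,a-90)
E
```

```text
time_s: 38.72
tcp_pos: [0.5772, 0.2935, 0.1967]
ee_rot: [0.728, 0.686, -0.001, -0.0]
force: [-0.3, 0.0, -1.9]
gripper_width: 0.0474
grasp_force: 0.0
time_s: 39.1
tcp_pos: [0.5783, 0.2935, 0.1995]
ee_rot: [0.728, 0.686, 0.001, 0.0]
force: [-0.1, -0.0, -0.8]
gripper_width: 0.0469
grasp_force: 0.0
shift [ 0.02  0.02 12.2 ] turn [ 0.001 -0.    -0.001] tcp [0.5783 0.2935 0.1995] w 0.0469 F [-0.1 -0.  -0.8] t 39.1
```

```bash
python3 -m crank '[[0,0,4,0,0,0,0.55],[0,0,8,0,0,0,0.55],[0,0,10.5,0,0,0,0.55],[0,0,11.8,0,0,0,0.55],[0,0,12.2,0,0,0,0.55],[0,0,12.2,0,0,0,0.55],[0,0,12.2,0,0,0,0.3],[0,0,12.2,0,0,0,0],[0,0,12.2,0,0,0,0],[0,0,12.2,0,0,0,0]]' && python3 -m crank '[[0,0,0,0,0,0,0],[0,0,0,0,0,0,0]]' && python3 -m crank '[[0,0,-0.5,0,0,0,0],[0,0,-2,0,0,0,0],[0,0,-4.5,0,0,0,0],[0,0,-8,0,0,0,0],[0,0,-10,0,0,0,0],[0,0,-10,0,0,0,0],[0,0,-10,0,0,0,0]]'
python3 - <<'E'
from h import *
go(*sh(-.008,-.1125),.175,-1.5)
E
```

```text
time_s: 40.35
tcp_pos: [0.5786, 0.2943, 0.0782]
ee_rot: [0.728, 0.686, 0.001, 0.0]
force: [-0.8, 0.3, 5.9]
gripper_width: 0.0202
grasp_force: 61.9
time_s: 40.6
tcp_pos: [0.5786, 0.2943, 0.0781]
ee_rot: [0.728, 0.686, 0.001, 0.0]
force: [-1.1, -0.2, 5.4]
gripper_width: 0.0203
grasp_force: 61.9
time_s: 41.48
tcp_pos: [0.5769, 0.2937, 0.1753]
ee_rot: [0.728, 0.686, -0.001, -0.001]
force: [-0.9, 0.3, -1.9]
gripper_width: 0.02
grasp_force: 61.1
shift [-3.230e+01  1.053e+01  3.000e-02] turn [-0.002  0.001 -0.033] tcp [0.5769 0.2937 0.1753] w 0.02 F [-0.9  0.3 -1.9] t 41.475
```

```bash
python3 -m crank '[[-2,0.7,0,0,0,0,0],[-5,1.6,0,0,0,-0.033,0],[-9,2.9,0,0,0,-0.033,0],[-13,4.2,0,0,0,-0.033,0],[-17,5.5,0,0,0,-0.033,0],[-21,6.8,0,0,0,-0.033,0],[-25,8.1,0,0,0,-0.033,0],[-29,9.4,0,0,0,-0.033,0],[-32.3,10.5,0,0,0,-0.033,0],[-32.3,10.5,0,0,0,-0.033,0]]' && python3 -m crank '[[0,0,0,0,0,0,0],[0,0,0,0,0,0,0],[0,0,0,0,0,0,0]]'
python3 - <<'E'
from h import *
go(*sh(-.008,-.1125),.1135,-1.5)
E
```

```text
time_s: 42.72
tcp_pos: [0.6633, -0.0382, 0.1755]
ee_rot: [0.718, 0.696, -0.001, -0.0]
force: [0.1, -0.1, -0.7]
gripper_width: 0.02
grasp_force: 61.1
time_s: 43.1
tcp_pos: [0.6632, -0.0338, 0.1765]
ee_rot: [0.716, 0.698, -0.0, -0.0]
force: [-0.4, 0.3, -0.8]
gripper_width: 0.0201
grasp_force: 61.1
shift [-0.12 -0.02  6.3 ] turn [-0.    -0.     0.001] tcp [ 0.6632 -0.0338  0.1765] w 0.0201 F [-0.4  0.3 -0.8] t 43.1
```

```bash
python3 -m crank '[[-0.1,0,1,0,0,0,0],[-0.1,0,3,0,0,0,0],[-0.1,0,4.8,0,0,0,0],[-0.1,0,5.8,0,0,0,0],[-0.1,0,6.0,0,0,0,0],[-0.1,0,6.15,0,0,0,0],[-0.1,0,6.25,0,0,0,0],[-0.1,0,6.25,0,0,0,0]]' && python3 -m crank '[[0,0,0.05,0,0,0,0],[0,0,0.05,0,0,0,0.2],[0,0,0,0,0,0,0.3],[0,0,0,0,0,0,0.42],[0,0,0,0,0,0,0.42],[0,0,0,0,0,0,0.42]]' && python3 -m crank '[[0,0,-1,0,0,0,0.42],[0,0,-4,0,0,0,0.42],[0,0,-8,0,0,0,0.42],[0,0,-12,0,0,0,0.5],[0,0,-12,0,0,0,0.55]]'
python3 - <<'E'
from h import *
c=cap('top')
for n in ('spatula',):
    p,a,L,W,k=tool(c,n); print(n,p.round(4),round(a,1),'L',round(L,3),k)
    r=np.radians(a); g=p-.008*np.array([np.cos(r),np.sin(r)]); go(*g,.2,a-90)
E
```

```text
time_s: 44.1
tcp_pos: [0.6637, -0.0357, 0.1147]
ee_rot: [0.716, 0.698, 0.0, 0.0]
force: [0.6, 0.2, -1.6]
gripper_width: 0.0207
grasp_force: 61.0
time_s: 44.85
tcp_pos: [0.6634, -0.0357, 0.1141]
ee_rot: [0.716, 0.698, 0.0, -0.0]
force: [-0.1, 0.2, 0.5]
gripper_width: 0.0358
grasp_force: 0.0
time_s: 45.48
tcp_pos: [0.6656, -0.0361, 0.24]
ee_rot: [0.716, 0.698, 0.003, 0.004]
force: [0.5, -0.5, 0.0]
gripper_width: 0.047
grasp_force: 0.0
spatula [0.4815 0.4468] 70.7 L 0.171 560
shift [ 47.02 -19.8    3.57] turn [0.005 0.    0.311] tcp [ 0.6644 -0.0359  0.2371] w 0.0469 F [ 0.3 -0.2 -0.1] t 45.525
```

Run:
```python
from h import *
c=cap('top'); s=cap('side')
for z in (.08,.1,.12,.15,.18,.2,.22): print(z,plane(s,[(183,310),(353,348)],z)[:,:2].round(3).tolist(),plane(c,[(120,187),(133,187),(115,298)],z)[:,:2].round(3).tolist())
im=c['image'][140:310,30:280]; cv2.imwrite('pics/t6.png',cv2.resize(im,None,fx=3,fy=3)[:,:,::-1])
```

```text
0.08 [[0.569, 0.535], [0.261, 0.527]] [[0.55, 0.573], [0.55, 0.538], [0.253, 0.568]]
0.1 [[0.555, 0.553], [0.258, 0.545]] [[0.547, 0.564], [0.547, 0.529], [0.254, 0.559]]
0.12 [[0.54, 0.571], [0.254, 0.563]] [[0.543, 0.554], [0.543, 0.52], [0.256, 0.549]]
0.15 [[0.518, 0.597], [0.249, 0.59]] [[0.538, 0.54], [0.538, 0.507], [0.258, 0.535]]
0.18 [[0.497, 0.624], [0.244, 0.617]] [[0.532, 0.526], [0.532, 0.493], [0.26, 0.521]]
0.2 [[0.482, 0.641], [0.241, 0.635]] [[0.529, 0.517], [0.529, 0.485], [0.262, 0.512]]
0.22 [[0.468, 0.659], [0.238, 0.653]] [[0.525, 0.507], [0.525, 0.476], [0.263, 0.502]]
```

View pics/t6.png

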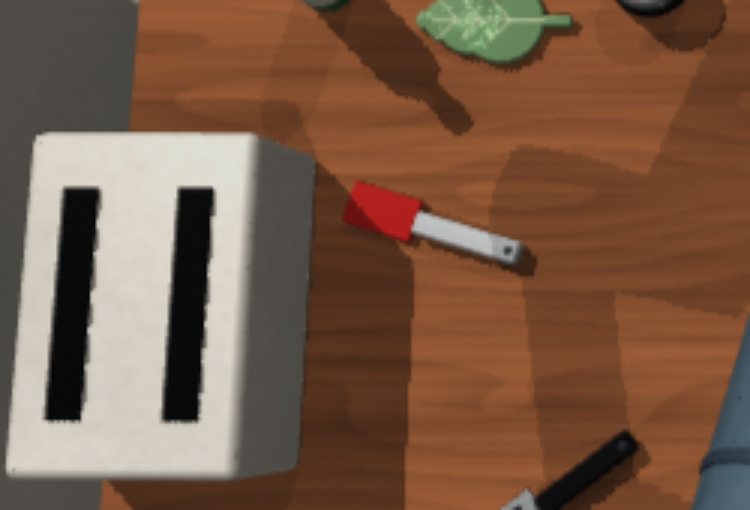

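```bash
python3 -m crank '[[4.5,-1.9,0,0,0,0.03,0.55],[9,-3.8,0,0,0,0.06,0.55],[13.5,-5.7,0,0,0,0.1,0.55],[18,-7.6,0,0,0,0.13,0.55],[22.5,-9.5,0,0,0,0.16,0.55],[27,-11.4,0,0,0,0.2,0.55],[31.5,-13.3,0,0,0,0.24,0.55],[36,-15.2,0,0,0,0.28,0.55],[41,-17.3,0,0,0,0.311,0.55],[44,-18.5,0,0,0,0.311,0.55]]' && python3 -m crank '[[3,-1.3,0,0,0,0,0.55],[3,-1.3,2,0,0,0,0.55],[3,-1.3,3.5,0,0,0,0.55],[3,-1.3,3.5,0,0,0,0.55],[3,-1.3,3.5,0,0,0,0.55],[3,-1.3,3.5,0,0,0,0.55]]'
python3 - <<'E'
from h import *
a=70.7;r=np.radians(a); g=np.array([.4815,.4468])-.008*np.array([np.cos(r),np.sin(r)]); go(*g,.0775,a-90)
E
```

```text
time_s: 46.88
tcp_pos: [0.488, 0.4106, 0.2322]
ee_rot: [0.815, 0.579, -0.002, -0.0]
force: [-0.3, -1.1, 0.3]
gripper_width: 0.0471
grasp_force: 0.0
time_s: 47.62
tcp_pos: [0.4882, 0.4414, 0.2001]
ee_rot: [0.816, 0.578, 0.001, 0.0]
force: [0.9, -0.8, -0.3]
gripper_width: 0.0471
grasp_force: 0.0
shift [-0.53 -0.82 12.25] turn [ 0.001 -0.001 -0.001] tcp [0.4882 0.4414 0.2001] w 0.0471 F [ 0.9 -0.8 -0.3] t 47.625
```

```bash
python3 -m crank '[[-0.5,-0.8,0,0,0,0,0.55],[-0.5,-0.8,4,0,0,0,0.55],[-0.5,-0.8,8,0,0,0,0.55],[-0.5,-0.8,10.5,0,0,0,0.55],[-0.5,-0.8,11.8,0,0,0,0.55],[-0.5,-0.8,12.2,0,0,0,0.55],[-0.5,-0.8,12.2,0,0,0,0.55],[-0.5,-0.8,12.2,0,0,0,0.3],[-0.5,-0.8,12.2,0,0,0,0],[-0.5,-0.8,12.2,0,0,0,0]]' && python3 -m crank '[[0,0,0,0,0,0,0],[0,0,0,0,0,0,0],[0,0,0,0,0,0,0]]' && python3 -m crank '[[0,0,-0.5,0,0,0,0],[0,0,-2,0,0,0,0],[0,0,-4.5,0,0,0,0],[0,0,-8,0,0,0,0],[0,0,-10,0,0,0,0],[0,0,-10,0,0,0,0],[0,0,-10,0,0,0,0]]'
python3 - <<'E'
from h import *
go(*sh(-.008,-.0005),.175,-1.5)
E
```

```text
time_s: 48.88
tcp_pos: [0.4792, 0.4401, 0.0787]
ee_rot: [0.816, 0.579, 0.001, 0.0]
force: [-0.3, 0.4, 5.9]
gripper_width: 0.0204
grasp_force: 61.1
time_s: 49.25
tcp_pos: [0.4792, 0.4401, 0.0787]
ee_rot: [0.816, 0.579, 0.001, 0.0]
force: [-1.3, 0.2, 6.0]
gripper_width: 0.0201
grasp_force: 61.2
time_s: 50.12
tcp_pos: [0.4777, 0.4391, 0.1757]
ee_rot: [0.816, 0.578, -0.001, -0.0]
force: [-0.7, 0.1, -1.9]
gripper_width: 0.0203
grasp_force: 60.3
shift [-42.03  22.49   0.12] turn [-0.002  0.002 -0.311] tcp [0.4777 0.4391 0.1757] w 0.0203 F [-0.7  0.1 -1.9] t 50.125
```

```bash
python3 -m crank '[[-2,1,0,0,0,0,0],[-5,2.7,0,0,0,-0.04,0],[-9,4.8,0,0,0,-0.09,0],[-13,7,0,0,0,-0.14,0],[-17,9.1,0,0,0,-0.2,0],[-21,11.2,0,0,0,-0.26,0],[-25,13.4,0,0,0,-0.311,0],[-29,15.5,0,0,0,-0.311,0],[-33,17.7,0,0,0,-0.311,0],[-37,19.8,0,0,0,-0.311,0]]'
python3 - <<'E'
from h import *
go(*sh(-.008,-.0005),.175,-1.5)
E
```

```text
time_s: 51.38
tcp_pos: [0.5418, 0.0226, 0.176]
ee_rot: [0.716, 0.698, -0.001, -0.001]
force: [0.3, 0.3, -1.3]
gripper_width: 0.0206
grasp_force: 60.3
shift [-5.43  1.06  0.1 ] turn [-0.002 -0.    -0.001] tcp [0.5418 0.0226 0.176 ] w 0.0206 F [ 0.3  0.3 -1.3] t 51.375
```

```bash
python3 -m crank '[[-3,0.6,0,0,0,0,0],[-5,1,0,0,0,0,0],[-5.5,1.05,0,0,0,0,0],[-5.5,1.05,0,0,0,0,0],[-5.5,1.05,0,0,0,0,0],[-5.5,1.05,0,0,0,0,0]]'
python3 - <<'E'
from h import *
go(*sh(-.008,-.0005),.1145,-1.5)
E
```

```text
time_s: 52.12
tcp_pos: [0.5519, -0.0296, 0.1771]
ee_rot: [0.716, 0.698, -0.0, -0.0]
force: [-0.2, 0.7, -1.6]
gripper_width: 0.0205
grasp_force: 60.3
shift [-0.25 -0.08  6.26] turn [-0.    -0.     0.002] tcp [ 0.5519 -0.0296  0.1771] w 0.0205 F [-0.2  0.7 -1.6] t 52.125
```

```bash
python3 -m crank '[[-0.2,-0.08,1,0,0,0,0],[-0.2,-0.08,3,0,0,0,0],[-0.2,-0.08,4.8,0,0,0,0],[-0.2,-0.08,5.8,0,0,0,0],[-0.2,-0.08,6.0,0,0,0,0],[-0.2,-0.08,6.15,0,0,0,0],[-0.2,-0.08,6.25,0,0,0,0],[-0.2,-0.08,6.25,0,0,0,0]]' && python3 -m crank '[[0,0,0.05,0,0,0,0],[0,0,0.05,0,0,0,0.2],[0,0,0,0,0,0,0.3],[0,0,0,0,0,0,0.42],[0,0,0,0,0,0,0.42],[0,0,0,0,0,0,0.42]]' && python3 -m crank '[[0,0,-1,0,0,0,0.42],[0,0,-4,0,0,0,0.42],[0,0,-8,0,0,0,0.42],[0,0,-12,0,0,0,0.5],[0,0,-12,0,0,0,0.55]]' && python3 -m crank '[[4,0,0,0,0,0,0.55],[8,0,0,0,0,0,0.55],[12,0,0,0,0,0,0.55],[16,0,0,0,0,0,0.55],[20,0,0,0,0,0,0.55],[24,0,0,0,0,0,0.55],[28,0,0,0,0,0,0.55],[30,0,0,0,0,0,0.55],[30,0,0,0,0,0,0.55]]'
python3 - <<'E'
from h import *
c=cap('top'); s=cap('side')
a=s['image'][120:250,230:410];b=c['image'][135:245,290:520]
a=cv2.resize(a,(480,347),interpolation=cv2.INTER_CUBIC);b=cv2.resize(b,(480,230),interpolation=cv2.INTER_CUBIC)
b=cv2.resize(c['image'][132:242,290:400],(347,347),interpolation=cv2.INTER_CUBIC)
d=cv2.resize(c['image'][150:260,390:550],(400,275),interpolation=cv2.INTER_CUBIC)
d=np.zeros((250,827-27,3),np.uint8); d[:,:400]=cv2.resize(c['image'][150:250,390:550],(400,250)); d[:,400:]=cv2.resize(s['image'][90:190,300:460],(400,250))
cv2.imwrite('pics/fin.png',np.vstack([np.hstack([a,b])[:,:800],d])[:,:,::-1])
E
```

```text
time_s: 53.12
tcp_pos: [0.5514, -0.0324, 0.1151]
ee_rot: [0.716, 0.698, 0.0, 0.0]
force: [1.1, -0.1, -1.6]
gripper_width: 0.0204
grasp_force: 60.3
time_s: 53.88
tcp_pos: [0.5511, -0.0324, 0.1146]
ee_rot: [0.716, 0.698, -0.0, -0.0]
force: [-1.0, -0.4, 0.6]
gripper_width: 0.0357
grasp_force: 0.0
time_s: 54.5
tcp_pos: [0.5532, -0.0329, 0.2395]
ee_rot: [0.716, 0.698, 0.002, 0.004]
force: [-0.3, 0.6, 0.5]
gripper_width: 0.0471
grasp_force: 0.0
time_s: 55.62
tcp_pos: [0.5586, 0.268, 0.234]
ee_rot: [0.716, 0.698, -0.001, -0.0]
force: [0.1, -0.6, -0.2]
gripper_width: 0.0468
grasp_force: 0.0
```

View pics/fin.png

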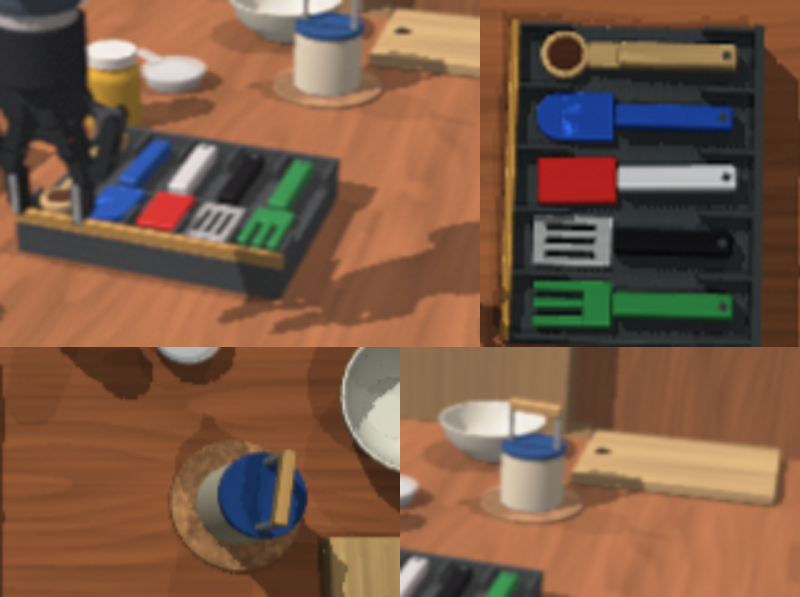

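All five tools lie flat, one to a compartment with heads at the brass end, and the pot stands upright on the mat at crop (255,495). Handing in.

```bash
python3 -c "
from h import *
print(order.hand_in())"
```

```text
the job is handed in; nothing more can be done
None
```

I set the pot upright on the cork mat, then laid all five tools flat on the shelf, one to a compartment with heads at the brass end, and handed the job in; the final pictures show everything in place, but no verdict was returned.

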